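# Free the drying peg and hang the rinsed bottle

### The job

A wound coil has been parked on the only drying peg that could take the rinsed white bottle. Slide the coil off its peg and set it down gently, flat on its flange, over the yellow disc in the free compartment of the grey tray; then hang the white bottle upside down on the freed peg, its neck over the peg and its mouth right down at the collar, and let go. Leave the other glassware, coil and bench items where they are.

Things in the scene. Friction and masses are not known exactly. Their poses are not given: they have to be found in the camera images.
- peg0: Blue peg at the -y end of the fixed white drying rack (base 80 x 310 mm). Origin: centre of the upper face of its collar (40 mm across), 64 mm above the table. +z runs up the peg, which leans 25 degrees from vertical, roughly towards the robot. Peg 14 mm across, 82 mm long from the collar, the last 6 mm tapering to 8 mm. Pegs are 105 mm apart along their y axis.
- peg1: The middle peg, the same as peg0. The rack stands either left or right of the tray.
- peg2: The left (+y end) peg, the same.
- coil: Orange bobbin wound with copper-coloured capillary, 120 g; it starts on one of the three pegs, resting on the collar, its axis along the peg. Origin: centre of its underside; +z along its axis. Flanged, wound part 60 mm across from z = 0 to 26 mm, then a bare hub 30 mm across from z = 26 to 58 mm, to be gripped. Through bore 17 mm.
- flask: Small green glass conical flask hanging upside down on another peg; origin at its mouth, +z towards its base: neck 23 mm across for 44 mm, widening to 58 mm across at z = 100 to 122 mm. Leave alone.
- amber: Small amber bottle hanging upside down on the remaining peg; origin at its mouth, +z towards its base: neck 23 mm across for 44 mm, body 44 mm across from z = 58 to 124 mm. Leave alone.
- tray: Grey fixed tray 90 x 176 mm (x, y), walls 30 mm high and 4 mm thick, floor 4 mm thick, one divider across its middle making two compartments in y. Origin: centre of its underside.
- pad: Thin yellow disc 66 mm across on the floor of the free compartment. Origin: its centre, at the height of the compartment's floor, on which the coil is to stand.
- spare: Blue bobbin with steel winding, same shape as the coil, standing in the other compartment. Leave alone.
- bottle: White plastic bottle, blue band, 60 g, lying with its mouth 20 degrees below level. +x runs along its axis to the mouth. Origin on the axis, a good grip point, 78 mm above the table: base at x = -45 mm, body 52 mm across from x = -45 to 45 mm, shoulder to 63 mm, neck 26 mm across to the mouth at 105 mm. Bore of the neck 20 mm; open inside for 88 mm from the mouth. Balances near the origin.
- mouth (a point): Centre of the bottle's mouth.
- rest: Fixed steel draining rest under the bottle: two round rails, 10 mm thick and 36 mm apart, touching the bottle's underside and sloping with it, down towards +x, from 48 mm behind to 32 mm ahead of the bottle's origin; base 80 x 50 mm. Origin on the table, under the bottle's origin.
- jar: White jar 68 mm across, 95 mm high, near the rest. Leave alone.
- beaker: Small glass beaker 52 mm across, 70 mm high, near the rest. Leave alone.
- wash: Clear wash bottle, red cap, 60 mm across, 150 mm high, at the back. Leave alone.
- tape: Green tape roll lying flat, 90 mm across, 24 mm high. Leave alone.
- vial: Amber vial 28 mm across, 55 mm high. Leave alone.
There are look-alikes about, which are no part of the job. What is shaped like the bottle but purple or turquoise is not meant.

How it is judged (in metres and radians):
On the way:
1. the coil stands flat over the yellow disc in the tray, let go (horizontal distance between coil and pad below 0.015 m and height (world z) of coil below 0.011 m and angle between coil's own z axis and vertical below 0.1 rad and linear speed of coil below 0.03 m/s and contact force between the fingers and coil below 0.1 N), for 0.2 s.
At the end, for the whole second after the job is handed in: Coil upright (0.1 rad) on the tray floor, centred on the yellow disc to 15 mm; bottle upside down on a peg, mouth within 10 mm of the collar along the peg and 14 mm of its centre, axis within 0.25 rad of the peg's; both let go and at rest (all of step 1 and ((z of mouth in the frame of peg0 between -0.006 and 0.01 m and distance between mouth and peg0 below 0.014 m and z of bottle in the frame of peg0 above 0.07 m and angle between the x axis of bottle and the z axis of peg0, either way round below 0.25 rad) or (z of mouth in the frame of peg1 between -0.006 and 0.01 m and distance between mouth and peg1 below 0.014 m and z of bottle in the frame of peg1 above 0.07 m and angle between the x axis of bottle and the z axis of peg1, either way round below 0.25 rad) or (z of mouth in the frame of peg2 between -0.006 and 0.01 m and distance between mouth and peg2 below 0.014 m and z of bottle in the frame of peg2 above 0.07 m and angle between the x axis of bottle and the z axis of peg2, either way round below 0.25 rad)) and linear speed of bottle below 0.03 m/s and contact force between the fingers and bottle below 0.1 N); the robot touches nothing.
It fails at once if the coil is dropped or thrown into the tray (faster than 0.6 m/s at its floor) (horizontal distance between coil and tray below 0.09 m and height (world z) of coil below 0.03 m and linear speed of coil above 0.6 m/s).
It fails at once if a bystander is shifted by more than 25 mm (distance of any of flask, amber, spare, jar, beaker, wash, tape, vial from where it was at the start of the episode above 0.025 m).
It also fails if it takes over 69 s, if anything falls off the work surface, if the arm or the gripper's body presses on something with over 40 N, if the wrist force passes 120 N, or if a joint passes its speed limit or range.

### The arm

A 6-joint arm with a two-finger parallel gripper is mounted at the origin on the work surface. World frame = base frame: x ahead of the robot, y to its left, z up, the work surface at z = 0. Lengths are in m, angles in degrees, forces in N, time in s.
With the tool pointing down it reaches from about 0.35 to 0.875 m from the base axis. Payload 4.2 kg.
Tool frame: the origin (TCP) lies at the very end of the fingers, on their centre line; the grasp point (between the pads) lies 19 mm behind it; z points along the fingers, y is the line along which they close (so a half turn about z gives the same grasp; the last joint's range is limited). The gripper opens to 87 mm and grips with 3 to 60 N. Pads are 19 mm wide; open, the fingers measure 117 mm over their backs; the gripper's body (75 mm by 190 mm) begins 51 mm behind the grasp point.
Start: joints at [-53.652, 22.042, 0.453, 0, -68.411, -14.817], TCP at [0.229, -0.581, 0.223] pointing down, gripper open.
Joint ranges: [-179.83, 179.83], [-69.29, 118.12], [-61.27, 80.66], [-181.25, 117.63], [-171.15, -9.14], [-177.46, 177.46]. Speed limits (degrees/s): [159.86, 159.86, 180, 180, 180, 180].

### API

Orientations are given as a 3x3 rotation matrix whose columns are the frame's x, y, z axes.
In Python, from station import sense, cams, r gives the robot as it stands. The module is installed in compiled form; this text tells all that it offers.
- The arm moves only by the tool step_arm, never from a script. Its argument "targets" is text: rows parted by semicolons, each of 4 numbers parted by spaces: the shift along the tool's x, y, z in cm, then the turn about the tool's z in degrees. In form: x y z turn; .... A call has 1 to 12 rows; each row shifts and turns the commanded pose from where the row before left it, along the tool's axes as they then stand; what a row does not reach is not made up. A row lasts 1/12 s, in which the tool goes at most 41.7 mm and 7.16 degrees, less where a joint would pass 70% of its speed; a pose out of reach is approached as far as the arm can. A call with a gripper value outside its range is refused whole. "claw" is the finger opening in cm, from 0 to 8.7, set as the call begins (left out, the last holds). The fingers move at their own pace and stop on an object; the grip force is fixed at half the most. Time passes only in rows, so rows that do not move let the fingers close. It gives the time, the measured TCP pose, the force, the opening and the grip force at its end, in the units of the state.
- sense(): the state, without advancing time (a new reading comes with each control period).
- cams.capture(name): name is "scene" or "top" or "wrist"; returns a dict with "frame" (384x512x3 uint8, blue, green, red), "vertical_fov" (degrees; the focal length in pixels is half the picture's height over the tangent of half this angle, whatever the lens; pixels are square), "cx", "cy" (the principal point, pixels), "dist_coeffs" ([k1, k2, p1, p2, k3] as OpenCV has them; the pictures are not rectified), "eye" and "rotation" of the camera in the world; the wrist camera has in their place "tool_from_camera" (4x4, takes a point from camera to tool coordinates, whose origin is the TCP and whose axes are the flange's). Camera axes: x right, y down, z forward; pixel columns grow to the right and rows downward; lengths in m; the calibration is good to about 2 mm. A picture is of the moment at which its call begins: read the wrist's pose just before it. There is no depth.
- r.finish_job(): hands the job in; it is judged then, once.
The state is a dict: "time_s": time; "joints": joint angles; "joint_velocities": joint speeds; "effort": joint torques, N m; "tcp_pos": TCP position; "ee_rot": TCP orientation; "wrist_force": force on the tool from outside, world axes, zero at the start; "moment": the same for the moment, N m; "gripper_width": opening from 0.0 (shut) to 1.0 (fully open); "gripper_force": force on a finger pad.
Only numpy, scipy, OpenCV 4.12 (cv2) and the standard library are available. Lean on these libraries where they do the work, as an engineer would, in place of code of your own. Each camera call takes 0.05 s, during which the arm holds its last target. There are 200 camera calls.

## Working session

There is one attempt and no reset: what is moved stays moved. The work goes in short steps, Python scripts to look and compute and a tool call to move; the robot and the scene stay as the last step left them, time stands still between calls to the robot, and variables do not carry over. Pictures are saved under pics/ and viewed, at most 10 in all, crops included, and the job is handed in when it is done.

Besides the shell and the picture viewer there is one more tool, called after "Emit:" in YAML: its name, and indented under it one key for each argument. step_arm: Moves the arm, as the interface text tells. Its arguments: {"type":"object","properties":{"targets":{"type":"string"},"claw":{"type":"number"}},"required":["targets"]}

```bash
mkdir -p pics; cat > h.py <<'E'
import numpy as np, cv2, pickle
def K(c):
    f=c["frame"].shape[0]/2/np.tan(np.radians(c["vertical_fov"])/2)
    return np.array([[f,0,c["cx"]],[0,f,c["cy"]],[0,0,1]])
def pose(c,s=None):
    if "eye" in c: return np.array(c["rotation"]),np.array(c["eye"])
    T=np.array(c["tool_from_camera"]);R=np.array(s["ee_rot"])
    return R@T[:3,:3],np.array(s["tcp_pos"])+R@T[:3,3]
def ray(c,uv,s=None):
    p=cv2.undistortPoints(np.array([[uv]],float),K(c),np.array(c["dist_coeffs"],float))[0,0]
    R,e=pose(c,s);d=R@np.array([p[0],p[1],1.]);return e,d/np.linalg.norm(d)
def onz(c,uv,z,s=None):
    e,d=ray(c,uv,s);return e+d*(z-e[2])/d[2]
def tri(*rs):
    A=0;b=0
    for e,d in rs:
        P=np.eye(3)-np.outer(d,d);A=A+P;b=b+P@e
    x=np.linalg.solve(A,b);return x,[np.linalg.norm((np.eye(3)-np.outer(d,d))@(x-e)) for e,d in rs]
def proj(c,X,s=None):
    R,e=pose(c,s);X=np.atleast_2d(X)
    return cv2.projectPoints((X-e)@R,np.zeros(3),np.zeros(3),K(c),np.array(c["dist_coeffs"],float))[0][:,0]
def grab(n,tag):
    from station import sense,cams
    s=sense();c=cams.capture(n);pickle.dump((c,s),open(f"pics/{tag}.pkl","wb"));return c,s
def load(tag): return pickle.load(open(f"pics/{tag}.pkl","rb"))
E
python3 - <<'E'
from h import *
ims=[]
for n in("scene","top"):
    c,s=grab(n,n+"0");ims.append(c["frame"]);cv2.imwrite(f"pics/{n}0.png",cv2.resize(c["frame"],(800,600),interpolation=cv2.INTER_CUBIC))
    print(n,np.round(c["eye"],3),np.round(c["rotation"],2).tolist(),c["vertical_fov"])
print(s)
E
```

```text
scene [ 1.493 -0.285  1.234] [[0.22, 0.73, -0.64], [0.98, -0.15, 0.16], [0.02, -0.66, -0.75]] 43.21372495641077
top [ 0.423 -0.025  1.148] [[0.0, -1.0, 0.05], [-1.0, -0.0, 0.0], [-0.0, -0.05, -1.0]] 50.27980813006784
{'time_s': 0.05, 'joints': array([-5.36492137e+01,  2.20914427e+01,  3.81329737e-01, -2.82187642e-02,
       -6.84114832e+01, -1.48181241e+01]), 'joint_velocities': array([ 0.01283152,  0.04478122,  0.03064544,  0.13559214,  0.02996386,
       -0.10715427]), 'effort': array([-8.88662976e-05, -3.92046547e+01,  1.88163471e+01,  4.23950002e+00,
        1.37938964e-02, -4.12606073e-05]), 'tcp_pos': array([ 0.22921065, -0.58081789,  0.22146501]), 'ee_rot': array([[-9.30275118e-01, -3.66861575e-01, -8.89049030e-04],
       [-3.66862639e-01,  9.30273014e-01,  1.98068112e-03],
       [ 1.00422526e-04,  2.16873723e-03, -9.99997643e-01]]), 'wrist_force': array([ 0.34334254, -0.28529112, -0.14785583]), 'moment': array([ 0.02254278,  0.02778152, -0.03439906]), 'gripper_force': 0.0, 'gripper_width': 0.9992389348827978}
```

View pics/scene0.png

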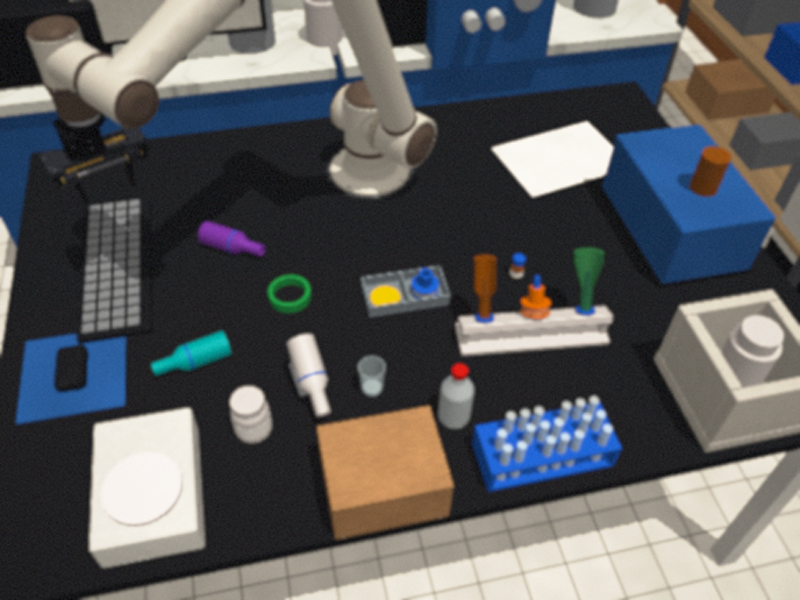

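View pics/top0.png

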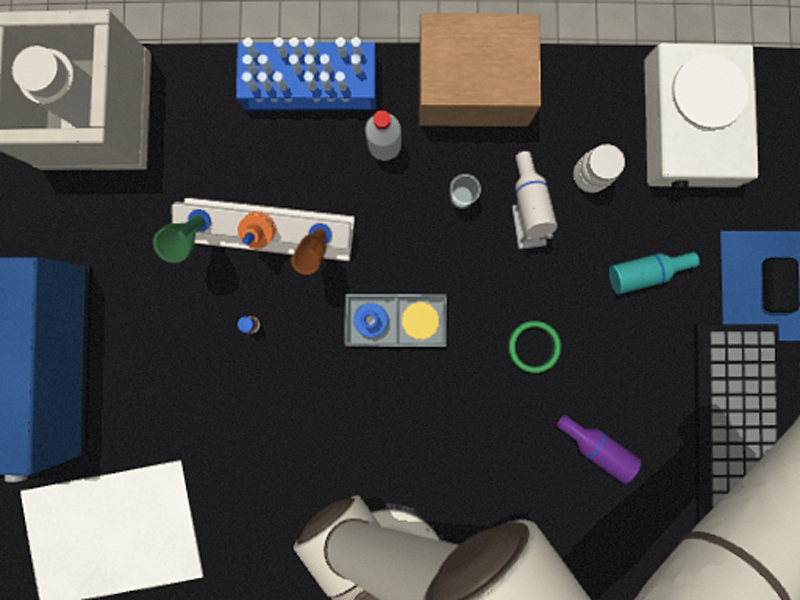

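Both views agree. Candidates (top picture, viewed pixels): white bottle (535,195), turquoise look-alike (655,270), purple look-alike (600,450), white jar (600,167). By colour, blue band and steel rest, I choose (535,195). The coil (orange/copper) is on the middle peg at (255,230), and the spare is blue at (371,320). The yellow disc is at (420,320).

```bash
python3 - <<'E'
from h import *
def blobs(c,lo,hi,roi,mn=8):
    hsv=cv2.cvtColor(c["frame"],cv2.COLOR_BGR2HSV);m=cv2.inRange(hsv,lo,hi);x0,y0,x1,y1=roi
    z=np.zeros_like(m);z[y0:y1,x0:x1]=m[y0:y1,x0:x1]
    n,l,st,ce=cv2.connectedComponentsWithStats(z)
    return [(ce[i].round(1).tolist(),st[i].tolist()) for i in range(1,n) if st[i][4]>=mn]
t,_=load("top0");s,_=load("scene0")
print("yellow",blobs(t,(18,90,90),(35,255,255),(220,180,300,240)))
print("spare",blobs(t,(100,90,60),(125,255,255),(215,180,255,230)))
print("blue rack top",blobs(t,(100,90,60),(125,255,255),(100,120,240,180),4))
print("blue rack scene",blobs(s,(100,90,60),(125,255,255),(285,160,400,220),4))
a=cv2.resize(t["frame"][90:180,90:240],(600,360),interpolation=cv2.INTER_CUBIC)
b=cv2.resize(t["frame"][90:165,315:375],(288,360),interpolation=cv2.INTER_CUBIC)[:,:200]
b=cv2.resize(t["frame"][90:170,320:365],(200,356),interpolation=cv2.INTER_CUBIC);b=cv2.copyMakeBorder(b,0,4,0,0,0)
e=cv2.resize(s["frame"][155:235,280:400],(480,320)[:2],interpolation=cv2.INTER_CUBIC)[:240]
e=cv2.resize(s["frame"][155:230,285:400],(500,240),interpolation=cv2.INTER_CUBIC)
f=cv2.resize(s["frame"][205:275,175:262],(300,240),interpolation=cv2.INTER_CUBIC)
cv2.imwrite("pics/crop.png",np.vstack([np.hstack([a,b]),np.hstack([e,f])]))
E
```

```text
yellow [([268.7, 204.8], [257, 193, 24, 24, 445])]
spare [([236.8, 204.5], [226, 194, 23, 22, 356])]
blue rack top [([128.7, 139.5], [121, 134, 14, 14, 84]), ([205.7, 147.4], [198, 143, 14, 13, 73]), ([158.5, 152.2], [155, 149, 8, 7, 37])]
blue rack scene [([331.8, 165.0], [327, 161, 11, 9, 82]), ([343.3, 178.5], [340, 175, 7, 9, 44]), ([373.6, 198.2], [368, 195, 12, 7, 44]), ([309.1, 203.3], [304, 200, 12, 6, 38])]
```

View pics/crop.png

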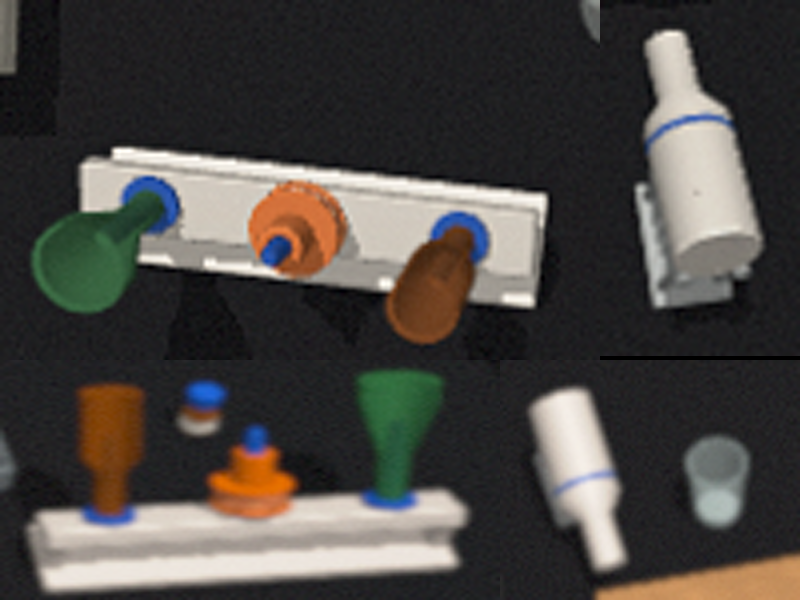

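```bash
python3 - <<'E'
from h import *
np.set_printoptions(precision=4,suppress=True)
t,_=load("top0");s,_=load("scene0")
p2=onz(t,(127.5,141),.064);p0=onz(t,(205.2,149.5),.064);print("peg2,peg0",p2,p0,np.linalg.norm(p2-p0))
x,r=tri(ray(t,(158.5,152.2)),ray(s,(343.3,178.5)));print("coil peg vis mid",x,r)
mid=(p0+p2)/2;u=(p2-p0)/np.linalg.norm(p2-p0);lean=np.array([-u[1],u[0],0]);
print("yaw",np.degrees(np.arctan2(-u[0],u[1])),"mid",mid,"tip70 pred",mid+lean*.07*np.sin(np.radians(25))+np.array([0,0,.07*np.cos(np.radians(25))]),lean)
print("pad",onz(t,(268.7,204.8),.004),"spare~",onz(t,(236.8,204.5),.03))
m=onz(t,(335.5,99.2),.0421);b=onz(t,(345.9,146.7),.0934);print("mouth",m,"base",b,np.linalg.norm((m-b)[:2]),"yaw",np.degrees(np.arctan2(*(m-b)[1::-1])))
print("origin",b+(m-b)*.3)
E
```

```text
peg2,peg0 [0.6023 0.3295 0.064 ] [0.5794 0.1198 0.064 ] 0.21096493066536098
coil peg vis mid [0.5625 0.2276 0.1322] [np.float64(0.00043266655798396644), np.float64(0.00043266655798372775)]
yaw -6.213752814168434 mid [0.5909 0.2246 0.064 ] tip70 pred [0.5615 0.2278 0.1274] [-0.9941  0.1082  0.    ]
pad [ 0.433  -0.0514  0.004 ] spare~ [0.4333 0.0363 0.03  ]
mouth [ 0.7228 -0.2336  0.0421] base [ 0.5836 -0.2498  0.0934] 0.14014582364536454 yaw 6.629360359268978
origin [ 0.6254 -0.2449  0.078 ]
```

Emit:
step_arm:
  targets: "-2.5 2.5 -0.4 0;-2.5 2.5 -0.4 0;-2.5 2.5 -0.4 0;-2.5 2.5 -0.4 0;-2.5 2.5 -0.4 0;-2.5 2.5 -0.4 0;-2.5 2.5 -0.4 0;-2.5 2.5 -0.4 0;-2.5 2.5 -0.4 0;-2.5 2.5 -0.4 0;-2.5 2.5 0 0;-2.5 2.5 0 0"
  claw: 8.7

```text
time_s: 1.1
tcp_pos: [0.3985, -0.1905, 0.2627]
ee_rot: [[-0.93, -0.367, 0.0], [-0.367, 0.93, 0.0], [-0.001, -0.0, -1.0]]
wrist_force: [-0.1, -0.1, -0.5]
gripper_width: 1.0
gripper_force: 0.0
```

Emit:
step_arm:
  targets: "-2.6 2.7 0 0;-2.6 2.7 0 0;-2.6 2.7 0 0;-2.6 2.7 0 0;-2.6 2.7 0 0;-2.6 2.7 0 0;-2.6 2.7 0 0;-2.6 2.7 0 0;-2.6 2.7 0 0;-2.6 2.7 0 0;-2.6 2.7 0 0;-2.6 2.7 0 0"

```text
time_s: 2.1
tcp_pos: [0.5698, 0.2255, 0.262]
ee_rot: [[-0.93, -0.367, -0.001], [-0.367, 0.93, -0.0], [0.001, -0.0, -1.0]]
wrist_force: [0.7, -0.5, 1.1]
gripper_width: 0.998
gripper_force: 0.0
```

Emit:
step_arm:
  targets: "0 0 0 -7;0 0 0 -7;0 0 0 -7;0 0 0 -7;0 0 0 -7;0 0 0 -7;0 0 0 -7;0 0 0 -7;0 0 0 -6.3;0 0 0 0;0 0 0 0"

```text
time_s: 3.02
tcp_pos: [0.5694, 0.2237, 0.2621]
ee_rot: [[-0.11, -0.994, -0.001], [-0.994, 0.11, -0.0], [0.0, 0.001, -1.0]]
wrist_force: [-0.1, 0.0, -0.3]
gripper_width: 1.003
gripper_force: 0.0
```

```bash
python3 - <<'E'
from h import *
np.set_printoptions(precision=4,suppress=True)
c,s=grab("wrist","w1");print(s["tcp_pos"],s["ee_rot"],s["wrist_force"],np.array(c["tool_from_camera"]))
cv2.imwrite("pics/w1.png",cv2.resize(c["frame"],(800,600)))
p1=np.array([.5909,.2246,.064]);a=np.array([-.42,.0457,.9063])
print(proj(c,[p1,p1+.07*a,p1+.082*a],s))
E
```

```text
[0.5694 0.2237 0.2621] [[-0.1103 -0.9939 -0.0009]
 [-0.9939  0.1103 -0.0004]
 [ 0.0005  0.0008 -1.    ]] [-0.1483  0.0424 -0.2936] [[ 0.0002 -0.9699 -0.2436  0.0662]
 [ 1.      0.0002  0.0001  0.001 ]
 [-0.     -0.2436  0.9699 -0.1613]
 [ 0.      0.      0.      1.    ]]
[[236.8205 173.6711]
 [259.633  184.241 ]
 [264.5047 186.4991]]
```

View pics/w1.png

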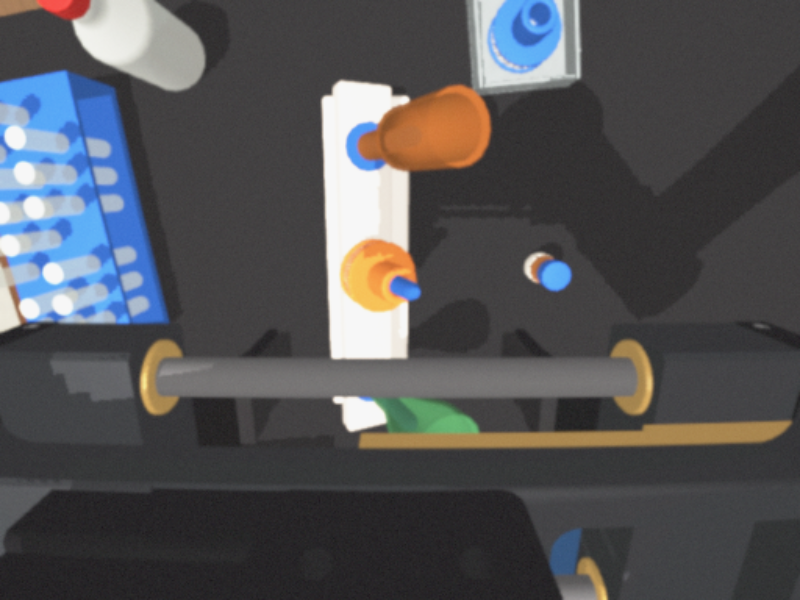

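The wrist view shows the coil's peg tip at (417,293), against a predicted (413,291), so the fit is good. The fingers straddle along the lean axis, clear of both glass pieces. Next I descend and grip.

Emit:
step_arm:
  targets: "-0.3 0 2.5 0;0 0 2.5 0;0 0 2.5 0;0 0 2.5 0;0 0 2 0;0 0 1.5 0;0 0 1.2 0;0 0 1 0;0 0 0 0;0 0 0 0"

```text
time_s: 3.9
tcp_pos: [0.57, 0.2266, 0.1054]
ee_rot: [[-0.108, -0.994, -0.0], [-0.994, 0.108, -0.001], [0.001, 0.0, -1.0]]
wrist_force: [1.2, -0.8, 0.9]
gripper_width: 0.999
gripper_force: 0.0
```

Emit:
step_arm:
  targets: "0 0 0 0;0 0 0 0;0 0 0 0;0 0 0 0;0 0 0 0;0 0 0 0;0 0 0 0;0 0 0 0"
  claw: 2

```text
time_s: 4.57
tcp_pos: [0.57, 0.2267, 0.1056]
ee_rot: [[-0.108, -0.994, 0.0], [-0.994, 0.108, 0.0], [-0.0, -0.0, -1.0]]
wrist_force: [0.1, 0.4, -0.6]
gripper_width: 0.477
gripper_force: 0.0
```

Emit:
step_arm:
  targets: "0 0 0 0;0 0 0 0;0 0 0 0;0 0 0 0;0 0 0 0;0 0 0 0"

```text
time_s: 5.07
tcp_pos: [0.5697, 0.2266, 0.1054]
ee_rot: [[-0.108, -0.994, -0.001], [-0.994, 0.108, -0.0], [0.0, 0.001, -1.0]]
wrist_force: [-1.2, 0.2, 0.2]
gripper_width: 0.363
gripper_force: 27.8
```

Emit:
step_arm:
  targets: "0 0.2 -0.45 0;0 0.2 -0.45 0;0 0.4 -0.85 0;0 0.4 -0.85 0"

```text
time_s: 5.4
tcp_pos: [0.5578, 0.2279, 0.1323]
ee_rot: [[-0.108, -0.994, -0.0], [-0.994, 0.108, -0.0], [0.0, 0.0, -1.0]]
wrist_force: [-0.2, -0.2, -0.9]
gripper_width: 0.364
gripper_force: 27.7
```

```bash
python3 - <<'E'
from h import *
c,s=grab("scene","s1");print(s["wrist_force"],s["gripper_width"],s["gripper_force"])
w,s=grab("wrist","w2")
a=cv2.resize(c["frame"][130:230,280:410],(520,400),interpolation=cv2.INTER_CUBIC)
b=cv2.resize(w["frame"][130:230,200:300],(280,280),interpolation=cv2.INTER_CUBIC)
b=cv2.copyMakeBorder(b,0,120,0,0,0)
cv2.imwrite("pics/s1.png",np.hstack([a,b]))
E
```

```text
[-0.21010318 -0.1981853  -0.88264424] 0.3641357689021761 27.704650477389805
```

View pics/s1.png

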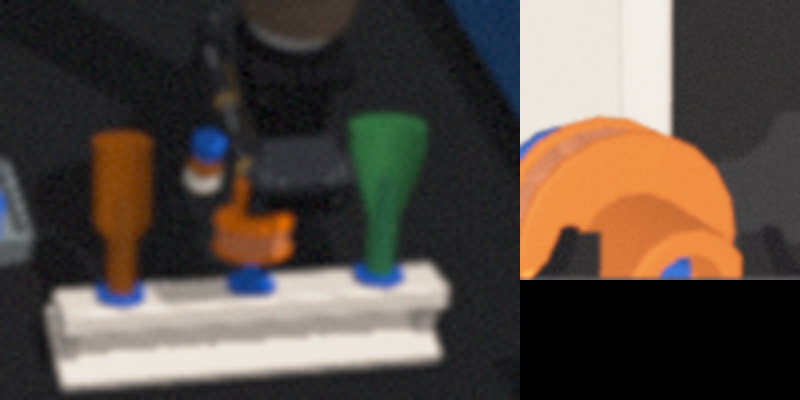

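The coil has lifted off the collar and is held. I keep sliding along the peg axis.

Emit:
step_arm:
  targets: "0 0.4 -0.85 0;0 0.4 -0.85 0;0 0.4 -0.85 0;0 0.4 -0.85 0;0 0.4 -0.85 0;0 0.4 -0.85 0;0 0.4 -0.85 0;0 0.4 -1.5 0;0 0.4 -1.5 0;0 0.4 -1.5 0;0 0.4 -1.5 0;0 0 0 0"

```text
time_s: 6.5
tcp_pos: [0.5152, 0.2335, 0.2551]
ee_rot: [[-0.106, -0.994, 0.006], [-0.994, 0.106, 0.004], [-0.004, -0.006, -1.0]]
wrist_force: [0.6, -0.1, 0.1]
gripper_width: 0.362
gripper_force: 27.7
```

```bash
python3 - <<'E'
from h import *
c,s=grab("scene","s2");w,s=grab("wrist","w3");print(s["tcp_pos"],s["gripper_width"],s["gripper_force"],s["wrist_force"])
a=cv2.resize(c["frame"][100:220,260:410],(500,400),interpolation=cv2.INTER_CUBIC)
b=cv2.resize(w["frame"][130:280,170:320],(300,300),interpolation=cv2.INTER_CUBIC)
b=cv2.copyMakeBorder(b,0,100,0,0,0)
cv2.imwrite("pics/s2.png",np.hstack([a,b]))
E
```

```text
[0.51466862 0.23331136 0.25312674] 0.3598174689449971 27.6997747347923 [ 0.17030007  0.94957563 -0.43242177]
```

View pics/s2.png

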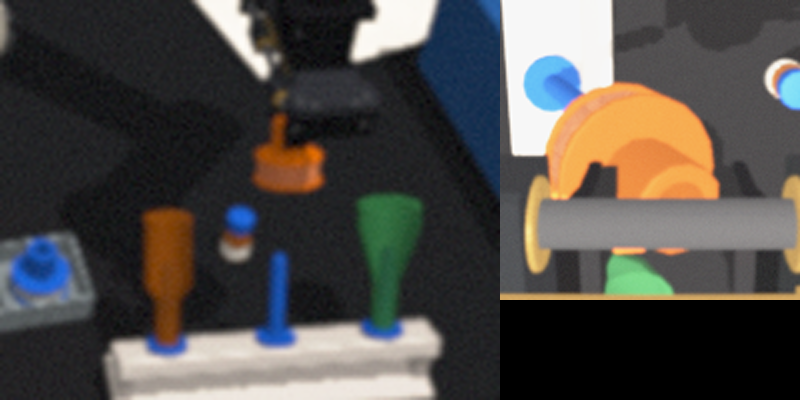

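The coil hangs in the fingers, still at about 25°, and peg1 is bare. I carry it over the yellow disc.

Emit:
step_arm:
  targets: "0 0.8 -1 0;1 0.8 -1 0;2 0.8 0 0;3 0.8 0 0;3 0.8 0 0;3 0.8 0 0;3 0.7 0 0;3 0.7 0 0;3 0.7 0 0;3 0.7 0 0;3 0.4 0 0;2 0.2 0 0"

```text
time_s: 7.6
tcp_pos: [0.3996, -0.0487, 0.2708]
ee_rot: [[-0.108, -0.994, -0.002], [-0.994, 0.108, -0.0], [0.001, 0.001, -1.0]]
wrist_force: [0.9, 0.6, -0.2]
gripper_width: 0.364
gripper_force: 27.7
```

Emit:
step_arm:
  targets: "0 0 2 0;0 0 2.5 0;0 0 2.5 0;0 0 2.5 0;0 0 2.5 0;0 0 2 0;0 0 1 0;0 0 0 0;0 0 0 0"

```text
time_s: 8.35
tcp_pos: [0.4012, -0.0469, 0.1208]
ee_rot: [[-0.107, -0.994, -0.002], [-0.994, 0.107, -0.001], [0.001, 0.002, -1.0]]
wrist_force: [0.6, 0.3, -0.8]
gripper_width: 0.358
gripper_force: 27.7
```

```bash
python3 - <<'E'
from h import *
c,s=grab("scene","s3");w,s=grab("wrist","w4");print(s["tcp_pos"],s["ee_rot"],s["gripper_width"],s["gripper_force"],s["wrist_force"])
print(proj(w,[[.433,-.0514,.004]],s),proj(c,[[.433,-.0514,.004]]))
a=cv2.resize(c["frame"][120:220,210:310],(400,400),interpolation=cv2.INTER_CUBIC)
b=cv2.resize(w["frame"][90:290,150:350],(400,400),interpolation=cv2.INTER_CUBIC)
cv2.imwrite("pics/s3.png",np.hstack([a,b]))
E
```

```text
[ 0.40189651 -0.04672721  0.1215031 ] [[-1.07033462e-01 -9.94255385e-01  2.59058210e-04]
 [-9.94255387e-01  1.07033388e-01 -2.82677098e-04]
 [ 2.53325349e-04 -2.87825929e-04 -9.99999926e-01]] 0.3663278836029529 27.711828323663212 [ 0.19886087  0.50607109 -0.33376568]
[[222.91165849 183.71581155]] [[246.67355779 189.08099179]]
```

View pics/s3.png

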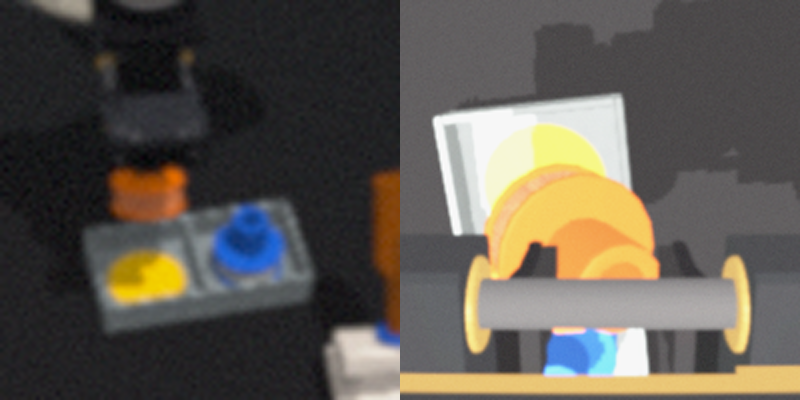

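Emit:
step_arm:
  targets: "0.1 -0.5 2 0;0.1 -0.5 2 0;0 0 1 0;0 0 0.5 0;0 0 0.4 0;0 0 0.2 0;0 0 0 0"

```text
time_s: 9.03
tcp_pos: [0.4117, -0.0497, 0.0605]
ee_rot: [[-0.107, -0.994, 0.001], [-0.994, 0.107, 0.0], [-0.0, -0.001, -1.0]]
wrist_force: [-1.1, 0.1, -1.6]
gripper_width: 0.364
gripper_force: 27.7
```

Emit:
step_arm:
  targets: "0 -0.1 0.1 0;0 -0.1 0.1 0;0 -0.1 0.1 0;0 -0.1 0.1 0;0 0 0 0"

```text
time_s: 9.45
tcp_pos: [0.4159, -0.0504, 0.0571]
ee_rot: [[-0.107, -0.994, 0.0], [-0.994, 0.107, -0.001], [0.001, -0.0, -1.0]]
wrist_force: [-2.4, 0.1, 9.5]
gripper_width: 0.36
gripper_force: 27.6
```

Emit:
step_arm:
  targets: "0 -0.2 0.04 0;0 -0.2 0.04 0;0 -0.2 0.05 0;0 -0.2 0.05 0;0 0 0 0"

```text
time_s: 9.87
tcp_pos: [0.4244, -0.0512, 0.0557]
ee_rot: [[-0.106, -0.994, 0.002], [-0.994, 0.106, -0.0], [0.0, -0.002, -1.0]]
wrist_force: [-1.5, -1.1, 9.8]
gripper_width: 0.344
gripper_force: 28.3
```

```bash
python3 - <<'E'
from h import *
c,s=grab("scene","s4");w,s=grab("wrist","w5");print(s["tcp_pos"],s["gripper_width"],s["gripper_force"],s["wrist_force"])
t,s=grab("top","t4")
print(proj(w,[[.433,-.0514,.004]],s),proj(c,[[.433,-.0514,.004]]))
a=cv2.resize(c["frame"][140:220,210:290],(300,300),interpolation=cv2.INTER_CUBIC)
b=cv2.resize(w["frame"][90:290,120:320],(300,300),interpolation=cv2.INTER_CUBIC)
cv2.imwrite("pics/s4.png",np.hstack([a,b]))
E
```

```text
[ 0.42431675 -0.05122114  0.05564349] 0.3400863381388291 28.36128461844055 [-2.41864615  0.6631942  10.87103282]
[[241.72430718 204.05861365]] [[246.67355779 189.08099179]]
```

View pics/s4.png

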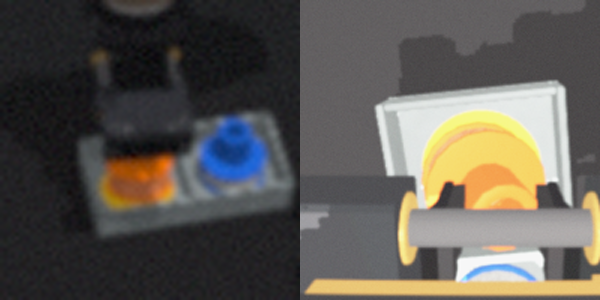

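Emit:
step_arm:
  targets: "0 -0.2 0.06 0;0 -0.2 0.06 0;0 -0.2 0.06 0;0 -0.2 0.06 0;0 0 0 0"

```text
time_s: 10.43
tcp_pos: [0.4311, -0.0523, 0.0525]
ee_rot: [[-0.107, -0.994, -0.001], [-0.994, 0.107, -0.001], [0.001, 0.001, -1.0]]
wrist_force: [-2.6, 0.2, 6.5]
gripper_width: 0.332
gripper_force: 29.0
```

```bash
python3 - <<'E'
from h import *
w,s=grab("wrist","w6");print(s["tcp_pos"],s["gripper_width"],s["gripper_force"],s["wrist_force"])
hsv=cv2.cvtColor(w["frame"],cv2.COLOR_BGR2HSV);m=cv2.inRange(hsv,(3,110,120),(18,255,255))
m[235:]=0
for r in range(150,235,6):
    x=np.where(m[r])[0]
    if len(x): print(r,x.min(),x.max(),end="; ")
b=cv2.resize(w["frame"][90:290,120:320],(400,400),interpolation=cv2.INTER_CUBIC);cv2.imwrite("pics/w6.png",b)
E
```

```text
[ 0.43112186 -0.05226189  0.05254543] 0.33168064280093545 29.00256405104301 [-2.59205603  0.16453331  6.51034344]
180 230 234; 186 222 223; 204 236 263; 210 218 288; 216 214 276; 222 190 276; 228 230 318; 234 319 319;
```

View pics/w6.png

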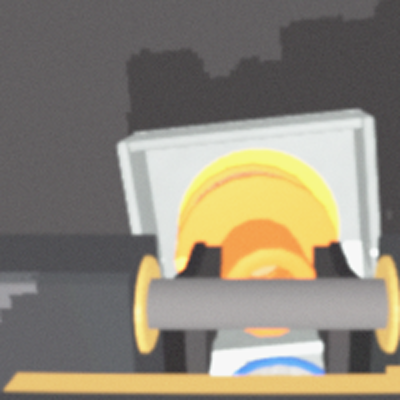

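The flange sits centred over the yellow disc (255,240) with a small residual tilt, since the hub is at (268,270). A little more, then I release.

Emit:
step_arm:
  targets: "0 -0.2 0.06 0;0 -0.2 0.06 0;0 -0.1 0.06 0;0 0 0 0"

```text
time_s: 10.82
tcp_pos: [0.4353, -0.0529, 0.0504]
ee_rot: [[-0.107, -0.994, -0.003], [-0.994, 0.107, -0.001], [0.001, 0.002, -1.0]]
wrist_force: [-2.4, 0.3, 5.4]
gripper_width: 0.329
gripper_force: 29.5
```

Emit:
step_arm:
  targets: "0 0 0 0;0 0 0 0;0 0 0 0;0 0 0 0"
  claw: 3.6

```text
time_s: 11.15
tcp_pos: [0.4365, -0.0525, 0.0501]
ee_rot: [[-0.107, -0.994, 0.0], [-0.994, 0.107, 0.0], [-0.0, -0.0, -1.0]]
wrist_force: [-0.5, 0.5, 0.9]
gripper_width: 0.408
gripper_force: 0.0
```

Emit:
step_arm:
  targets: "0 0 0 0;0 0 0 0;0 0 0 0;0 0 0 0;0 0 0 0;0 0 0 0"
  claw: 6.5

```text
time_s: 11.65
tcp_pos: [0.4362, -0.0526, 0.05]
ee_rot: [[-0.107, -0.994, -0.0], [-0.994, 0.107, -0.0], [0.0, 0.0, -1.0]]
wrist_force: [0.7, -0.1, -0.1]
gripper_width: 0.721
gripper_force: 0.0
```

Emit:
step_arm:
  targets: "0 0 -1 0;0 0 -2 0;0 0 -3 0;0 0 -3 0;0 0 -3 0;0 0 -3 0;0 0 -1 0;0 0 0 0"

```text
time_s: 12.32
tcp_pos: [0.438, -0.0523, 0.2133]
ee_rot: [[-0.107, -0.994, 0.007], [-0.994, 0.107, 0.001], [-0.002, -0.007, -1.0]]
wrist_force: [-0.2, 0.6, -0.9]
gripper_width: 0.746
gripper_force: 0.0
```

```bash
cat > m.py <<'E'
from h import *
def orange(f,roi,lo=(3,120,60),hi=(17,255,255)):
    m=cv2.inRange(cv2.cvtColor(f,cv2.COLOR_BGR2HSV),lo,hi);x0,y0,x1,y1=roi;z=np.zeros_like(m);z[y0:y1,x0:x1]=m[y0:y1,x0:x1]
    cs=cv2.findContours(z,0,1)[0];c=max(cs,key=cv2.contourArea);return cv2.contourArea(c),cv2.fitEllipse(c),cv2.boundingRect(c)
E
python3 - <<'E'
from m import *
np.set_printoptions(precision=4,suppress=True)
for n,t in(("wrist","w7"),("top","t7")):
    w,s=grab(n,t)
    roi=(120,60,380,210) if n=="wrist" else (240,180,300,230)
    print(n,orange(w["frame"],roi))
    print([proj(w,[[.433,-.0514,z]],s).round(1) for z in(.004,.03,.062)])
print(s["tcp_pos"],s["gripper_width"])
E
```

```text
wrist (373.5, ((257.8092041015625, 161.62533569335938), (21.86913299560547, 32.15177536010742), 110.91035461425781), (239, 150, 34, 27))
[array([[257.3, 169.7]]), array([[257.4, 173.3]]), array([[257.6, 178.4]])]Traceback (most recent call last):
  File "<stdin>", line 6, in <module>
  File "m.py", line 4, in orange
    cs=cv2.findContours(z,0,1)[0];c=max(cs,key=cv2.contourArea);return cv2.contourArea(c),cv2.fitEllipse(c),cv2.boundingRect(c)
                                    ~~~^^^^^^^^^^^^^^^^^^^^^^^^
ValueError: max() iterable argument is empty
```

```bash
python3 - <<'E'
from h import *
w,s=load("w7");h=cv2.cvtColor(w["frame"],cv2.COLOR_BGR2HSV)
for y in range(135,215,5): print(y,[(tuple(int(v) for v in h[y,x])) for x in range(225,292,8)])
print([proj(w,[[.433,-.0514,z],[.433,-.0814,z],[.463,-.0514,z]],s).round(1).tolist() for z in(.004,.03)])
E
```

```text
135 [(160, 11, 70), (0, 4, 63), (120, 8, 62), (15, 9, 54), (150, 9, 55), (15, 7, 74), (72, 12, 103), (90, 6, 130), (90, 5, 100)]
140 [(75, 5, 103), (90, 8, 151), (70, 5, 156), (81, 11, 169), (75, 9, 166), (84, 8, 164), (66, 7, 174), (85, 9, 176), (68, 7, 138)]
145 [(84, 7, 171), (75, 2, 241), (90, 2, 239), (30, 13, 176), (24, 100, 225), (30, 14, 177), (70, 9, 177), (75, 12, 176), (66, 9, 147)]
150 [(83, 7, 150), (75, 2, 240), (26, 7, 244), (18, 170, 241), (15, 173, 243), (26, 155, 245), (23, 39, 192), (85, 9, 175), (75, 6, 171)]
155 [(78, 9, 137), (80, 3, 242), (21, 161, 246), (16, 162, 246), (16, 162, 246), (16, 164, 246), (27, 154, 245), (80, 3, 237), (78, 7, 185)]
160 [(70, 5, 145), (70, 3, 240), (22, 142, 247), (28, 112, 247), (16, 163, 246), (16, 166, 246), (20, 159, 247), (80, 3, 237), (75, 4, 230)]
165 [(83, 6, 174), (14, 27, 243), (28, 112, 247), (13, 179, 238), (12, 189, 206), (15, 165, 245), (27, 122, 247), (24, 29, 226), (75, 4, 228)]
170 [(77, 8, 211), (23, 100, 247), (28, 113, 247), (22, 145, 247), (25, 135, 247), (13, 182, 232), (27, 124, 247), (26, 24, 245), (78, 6, 22
[... 499 characters left out ...]
36, 247), (27, 124, 247), (80, 3, 237), (70, 3, 238), (80, 9, 175)]
195 [(80, 6, 118), (72, 7, 171), (80, 3, 240), (13, 24, 240), (15, 100, 244), (70, 8, 184), (90, 5, 163), (80, 5, 154), (90, 9, 141)]
200 [(0, 0, 85), (78, 9, 143), (84, 10, 125), (75, 8, 125), (83, 8, 130), (84, 9, 139), (85, 9, 172), (84, 6, 216), (75, 4, 228)]
205 [(0, 3, 73), (75, 4, 230), (80, 3, 236), (75, 4, 240), (83, 4, 238), (78, 7, 195), (83, 5, 226), (75, 4, 237), (70, 7, 213)]
210 [(150, 7, 70), (68, 7, 152), (75, 4, 238), (75, 4, 237), (111, 139, 203), (110, 131, 213), (109, 44, 175), (80, 7, 208), (83, 5, 223)]
[[[257.3, 169.7], [255.0, 148.3], [236.0, 171.9]], [[257.4, 173.3], [255.0, 150.3], [234.6, 175.6]]]
```

```bash
python3 - <<'E'
from h import *
w,s=load("w7");f=w["frame"][138:205,222:292];h=cv2.cvtColor(f,cv2.COLOR_BGR2HSV)
for y in range(0,66,2):
    print(y+138,"".join("." if h[y,x,1]<55 else ("#" if h[y,x,0]<14 else ("o" if h[y,x,0]<19 else ("+" if h[y,x,0]<24 else "-"))) for x in range(70)))
E
```

```text
138 ......................................................................
140 ......................................................................
142 ......................................................................
144 ......................................................................
146 ...........................++-------------++..........................
148 ........................-----------------------+......................
150 .....................----++ooooooooooooo++--------+...................
152 ...................---+ooooooooooooooooooooo++------+.................
154 .................---+oooooooooo+ooooooooooooooo+------+...............
156 ................--+oooooooo++----+ooooooooooooooo+------..............
158 ...............--oooooooo+--------+oooooooooooooooo+-----.............
160 ..............-----+++++---------+ooooooooooooooo+++------............
162 .............------------------+oooooooooooooooo+---------............
164 .............--------------+oo#########oooooooooo+---------...........
166 ............-------------o################oooo
[... 674 characters left out ...]
-------+.................
186 ...............-----------------+------------------+..................
188 .................--------------------------------+....................
190 ...................+---------------------------.......................
192 ......................+--------------------+..........................
194 ...........................+---------++++.............................
196 ......................................................................
198 ......................................................................
200 ......................................................................
202 ......................................................................
```

The pixel map shows the coil upright: the bore is at (255,179), against (258,178) for perfect centring, about 3 mm off. On to the bottle.

Emit:
step_arm:
  targets: "2.2 -2.4 0 0;2.2 -2.4 0 0;2.2 -2.4 0 0;2.2 -2.4 0 0;2.2 -2.4 0 0;2.2 -2.4 0 0;2.2 -2.4 0 0;2.0 -2.5 0 0"
  claw: 7.2

```text
time_s: 13.08
tcp_pos: [0.6091, -0.2476, 0.207]
ee_rot: [[-0.108, -0.994, -0.005], [-0.994, 0.108, 0.001], [-0.001, 0.005, -1.0]]
wrist_force: [1.4, 0.9, 0.9]
gripper_width: 0.83
gripper_force: 0.0
```

Emit:
step_arm:
  targets: "0 0 0 7;0 0 0 7;0 0 0 7;0 0 0 7;0 0 0 7;0 0 0 7;0 0 0 7;0 0 0 7;0 0 0 7;0 0 0 7;0 0 0 7;0 0 0 0"

```text
time_s: 14.08
tcp_pos: [0.6084, -0.246, 0.2072]
ee_rot: [[-0.993, -0.117, -0.005], [-0.117, 0.993, 0.001], [0.005, 0.002, -1.0]]
wrist_force: [-1.0, -0.1, -0.5]
gripper_width: 0.83
gripper_force: 0.0
```

```bash
python3 - <<'E'
from h import *
np.set_printoptions(precision=4,suppress=True)
w,s=grab("wrist","w8");t,_=grab("top","t8");print(s["tcp_pos"],s["ee_rot"][:,1],s["gripper_width"])
a=np.radians(6.6);x=np.array([np.cos(a)*.94,np.sin(a)*.94,-.342]);O=np.array([.6254,-.2449,.078])
h=cv2.cvtColor(w["frame"],cv2.COLOR_BGR2HSV)
print("pred base,origin,shoulder,mouth",proj(w,[O-.045*x,O,O+.045*x,O+.105*x],s).round(0).tolist())
sub=w["frame"][0:288:6,100:420:4]
hs=cv2.cvtColor(sub,cv2.COLOR_BGR2HSV)
for i in range(sub.shape[0]): print(i*6,"".join("#" if v[2]>215 and v[1]<50 else("b" if v[1]>90 and 95<v[0]<130 else("+" if v[2]>150 else ".")) for v in hs[i]))
E
```

```text
[ 0.6084 -0.246   0.2072] [-0.1167  0.9932  0.0018] 0.8297159000940175
pred base,origin,shoulder,mouth [[252.0, 163.0], [252.0, 199.0], [252.0, 228.0], [252.0, 261.0]]
0 .................................++..............+++............................
6 ..................................++.............++.........................+...
12 ..................................+++...........++..........................+..+
18 ....................................++++.....++++..........................++...
24 .....................................+++++++++++...........................#####
30 ........................................++++++.............................##+++
36 ...........................................................................#++++
42 ..........................................................................++++++
48 ..........................................................................#+++++
54 ..........................................................................++++++
60 ....++++++...............................................................+++++++
66 +++++++
[... 2428 characters left out ...]
...........++.......
240 ....++.................................................................+++......
246 ....++.................................................................+++......
252 ....+++................................................................+++......
258 ....+++++...........................+####............................++++.......
264 .....++..............................####.............................++........
270 ................................................................................
276 ........................................................................++++++++
282 ..........................++++++++++++++++++++++++++++++++++++++++++++++++++++++
```

Emit:
step_arm:
  targets: "-0.5 0 2.5 0;0 0 2.5 0;0 0 2.5 0;0 0 2.5 0;0 0 2 0;0 0 1.2 0;0 0 1 0;0 0 0.2 0;0 0 0 0;0 0 0 0"

```text
time_s: 15.02
tcp_pos: [0.6153, -0.2459, 0.0672]
ee_rot: [[-0.993, -0.12, 0.002], [-0.12, 0.993, -0.001], [-0.002, -0.001, -1.0]]
wrist_force: [0.8, 0.1, 0.3]
gripper_width: 0.828
gripper_force: 0.0
```

Emit:
step_arm:
  targets: "0 0 0 0;0 0 0 0;0 0 0 0;0 0 0 0;0 0 0 0;0 0 0 0;0 0 0 0"
  claw: 4

```text
time_s: 15.6
tcp_pos: [0.615, -0.2462, 0.0669]
ee_rot: [[-0.993, -0.119, 0.002], [-0.119, 0.993, -0.001], [-0.002, -0.001, -1.0]]
wrist_force: [0.0, -1.8, 2.7]
gripper_width: 0.59
gripper_force: 30.0
```

Gripped (51.3 mm opening). The bottle is lifted and carried to the robot side of peg1. There the peg tip should enter the mouth, and moving the grip in an arc pivots the bottle in the pads.

Emit:
step_arm:
  targets: "0 0 -0.5 0;0 0 -1.5 0;0 0 -2.5 0;0 0 -2.5 0;0 0 -2.5 0;0 0 -2.5 0;0 0 -2.5 0;0 0 -2.5 0;0 0 -2 0;0.5 1.5 -1 0;0.8 2.5 0 0;0.8 3 0 0"

```text
time_s: 16.6
tcp_pos: [0.5846, -0.1784, 0.266]
ee_rot: [[-0.993, -0.117, -0.0], [-0.117, 0.993, 0.001], [0.0, 0.001, -1.0]]
wrist_force: [-0.4, 0.3, -1.0]
gripper_width: 0.592
gripper_force: 30.0
```

Emit:
step_arm:
  targets: "0.8 3.3 0 0;0.8 3.3 0 0;0.8 3.3 0 0;0.8 3.3 0 0;0.9 3.3 0 0;0.9 3.3 0 0;0.9 3.3 0 0;0.9 3.3 0 0;0.9 3.3 0 0;0.9 3.3 0 0;0.9 3.3 0 0;0.9 3.3 0 0"

```text
time_s: 17.6
tcp_pos: [0.4331, 0.2034, 0.2658]
ee_rot: [[-0.993, -0.119, -0.001], [-0.119, 0.993, 0.0], [0.001, 0.0, -1.0]]
wrist_force: [-0.2, 1.1, -1.3]
gripper_width: 0.592
gripper_force: 30.0
```

Emit:
step_arm:
  targets: "0.5 2 0 6.5;0.2 1.5 0 6.5;0.1 0.5 0 0;0 0 0 0;0 0 0 0"

```text
time_s: 18.02
tcp_pos: [0.4246, 0.2411, 0.2657]
ee_rot: [[-0.994, 0.105, -0.001], [0.105, 0.994, -0.001], [0.001, -0.001, -1.0]]
wrist_force: [-0.0, -0.7, -0.8]
gripper_width: 0.591
gripper_force: 30.0
```

```bash
cat > p.py <<'E'
from h import *
np.set_printoptions(precision=4,suppress=True)
T=np.array([.5565,.2283,.1383]);F=np.array([.994,-.108,0]);Z=np.array([0,0,1.]);D=.116;H=.015
def tcp(dl,u,v):
    th=np.radians(65-dl);eu=-np.cos(th)*F+np.sin(th)*Z;ev=np.sin(th)*F+np.cos(th)*Z
    return T+(D-u)*eu-v*ev-H*Z
def contact(dl,u): d=np.radians(dl);return (.007+u*np.sin(d))/np.cos(d)-.010
def go(s,X):
    d=s["ee_rot"].T@(X-s["tcp_pos"]);return (d*100).round(2)
E
python3 - <<'E'
from p import *
from station import sense
s=sense();print(s["tcp_pos"],s["ee_rot"],s["gripper_width"],s["gripper_force"],s["wrist_force"])
print(go(s,tcp(45,-.03,.005)))
for dl,u in((45,.003),(35,.006),(25,.01),(15,.02),(5,.03)): print(dl,u,tcp(dl,u,contact(dl,u)),contact(dl,u))
w,s=grab("wrist","w9");t,_=grab("top","t9");c,_=grab("scene","s9")
print(proj(c,[s["tcp_pos"]+[0,0,.015],T]),proj(t,[s["tcp_pos"]+[0,0,.015],T]))
E
```

```text
[0.4246 0.2411 0.2657] [[-0.9945  0.1052 -0.0012]
 [ 0.1052  0.9945 -0.0008]
 [ 0.0011 -0.0009 -1.    ]] 0.5906848692577764 29.995339172892272 [-0.0214 -0.6555 -0.7996]
[0.62 0.17 9.72]
45 0.003 [0.45   0.2399 0.1592] 0.0028994949366116657
35 0.006 [0.4604 0.2387 0.1759] 0.002746667350588452
25 0.01 [0.4743 0.2372 0.1896] 0.0023867220142874297
15 0.02 [0.4932 0.2352 0.1952] 0.0026059171114930346
5 0.03 [0.5141 0.2329 0.198 ] -0.00034860123141884983
[[339.7852 112.5842]
 [343.2949 175.7128]] [[134.2779 207.1234]
 [157.7541 154.3157]]
```

```bash
cat >> p.py <<'E'
def cmap(f,x0,y0,x1,y1,st=1):
    h=cv2.cvtColor(f,cv2.COLOR_BGR2HSV)
    for y in range(y0,y1,st): print(y,"".join("b" if v[1]>90 and 95<v[0]<130 else("o" if v[1]>100 and v[0]<20 and v[2]>70 else("g" if v[1]>90 and 40<v[0]<90 else("#" if v[2]>150 else("+" if v[2]>90 else".")))) for v in h[y,x0:x1:st]))
E
python3 - <<'E'
from p import *
w,s=load("w9");c,_=load("s9")
P=s["tcp_pos"]+[0,0,.015]
for th in(10,20,30):
    t=np.radians(th);x=np.cos(t)*F-np.sin(t)*Z
    print(th,proj(c,[P+.116*x,P+.056*x]).round(1).tolist())
cmap(c["frame"],310,85,372,185)
E
```

```text
10 [[347.7, 142.9], [343.5, 126.9]]
20 [[346.2, 146.5], [342.8, 128.7]]
30 [[344.6, 148.9], [342.1, 130.0]]
85 ......................b........b.b..........ooo.++o###+.......
86 ...................b...g...b...............oooo++oo###+.......
87 .............................g.............oooooo+o++++.......
88 .....................b..........g.....b.............+++.......
89 ....................................................+++.......
90 .......................................b............+++.......
91 .....................................g........................
92 ..............................................................
93 .......................................................++.....
94 ......................................................+##+....
95 ..............................o..++++++++ooo..........####+...
96 .................ooo....oo++++++#########++...........+###+...
97 ................+oo++oooo+################+...........+####...
98 ...........++...ooo.oooo+#################+...........+####+..
99 ..........+##++.o........#################+............+##+...
10
[... 4992 characters left out ...]
.bb........................ggg
175 oooooooo........+++#####+.......bbbb.......................ggg
176 oooooooo.........++#####+......bbbbbb.......................gg
177 oooooooo..........++++++......bbbbbbb......................ggg
178 oooooooo............++........bbbbbbbb......................gg
179 oooooooo......................bbbbbbbb......................gg
180 oooooooo......................bbbbbbb.......................gg
181 oooooooo......................bbbbbbb........................g
182 oooooooo......................bbbbbbb........................g
183 oooooooo......................bbbbbbb........................g
184 oooooooo......................bbbbbbb.........................
```

Emit:
step_arm:
  targets: "0.3 0.1 1.5 0;0.3 0.1 2 0;0 0 2 0;0 0 2 0;0 0 1.5 0;0 0 0.7 0;-0.6 0 0.2 0;-0.6 0 0.2 0;-0.6 0 0.2 0;-0.5 0 0.2 0;0 0 0 0;0 0 0 0"

```text
time_s: 19.17
tcp_pos: [0.4426, 0.2416, 0.1612]
ee_rot: [[-0.994, 0.108, 0.0], [0.108, 0.994, 0.0], [-0.0, 0.0, -1.0]]
wrist_force: [-0.5, 0.8, -0.6]
gripper_width: 0.588
gripper_force: 30.0
```

```bash
python3 - <<'E'
from p import *
w,s=grab("wrist","w10");c,_=grab("scene","s10");print(s["tcp_pos"],s["wrist_force"],tcp(45,-.005,.005),go(s,tcp(45,.003,.005)))
P=s["tcp_pos"]+[0,0,.015];t=np.radians(20);x=np.cos(t)*F-np.sin(t)*Z
print(proj(c,[P+.116*x,T]).round(1).tolist())
cmap(c["frame"],325,148,365,200)
E
```

```text
[0.4426 0.2416 0.1612] [-0.4807  0.8191 -0.5592] [0.4418 0.2408 0.16  ] [-0.68 -0.09  0.4 ]
[[343.1, 174.7], [343.3, 175.7]]
148 .....++###############+.................
149 .....++###############+.................
150 .....++###############+.................
151 .....+++##############+.................
152 ......++##############+.................
153 ......++##############++................
154 ......+++##############+................
155 ......+++##############+................
156 .......+###############+................
157 .......++##############+................
158 .......++##############+................
159 .......+++############+.................
160 ........+++###########+.................
161 ...bbbb.+++##########+..................
162 ..bbbbbbb+++#########+..................
163 ..bbbbbbbb+++########+..................
164 .bbbbbbbbbb++########+..................
165 ..bbbbbbbbbb+########+..................
166 ..bbbbbbbbbb+########+..................
167 .bbbbbbbbbbb++#######+..................
168 ...bbbbbbbbb.+########+.................
169 .....bbbbbb..+########+...
[... 664 characters left out ...]
bbbbbbb..................
185 ...............bbbbbbbb.................
186 ...............bbbbbbb..................
187 ...............bbbbbbbb.................
188 ...............bbbbbbb..................
189 ...............bbbbbbbb....b............
190 ...............bbbbbbb..................
191 ...............bbbbbbb..................
192 ...............bbbbbbb..................
193 ...............bbbbbbb..................
194 ...............bbbbbbb..................
195 ..............bbbbbbbb..................
196 ..............bbbbbbbb..................
197 ............bbbbbbbbbb.......+++++++++++
198 ...........bbbbbbbbbbbb+++##############
199 .+++++++++++bbbbbbbbbbb#################
```

Emit:
step_arm:
  targets: "-0.2 0 0.1 0;-0.2 -0.1 0.1 0;-0.2 0 0.1 0;-0.1 0 0.1 0;0 0 0 0"

```text
time_s: 19.68
tcp_pos: [0.449, 0.2398, 0.1567]
ee_rot: [[-0.994, 0.108, -0.0], [0.108, 0.994, -0.0], [0.0, -0.0, -1.0]]
wrist_force: [-0.5, 0.3, -0.5]
gripper_width: 0.593
gripper_force: 30.0
```

Emit:
step_arm:
  targets: "-0.15 0 -0.3 0;-0.15 0 -0.3 0;-0.2 0 -0.3 0;-0.2 0 -0.3 0;-0.2 0 -0.3 0;-0.2 0 -0.3 0;0 0 0 0"

```text
time_s: 20.27
tcp_pos: [0.4601, 0.2387, 0.1757]
ee_rot: [[-0.994, 0.108, 0.0], [0.108, 0.994, 0.0], [-0.0, 0.0, -1.0]]
wrist_force: [-3.1, -0.5, -0.2]
gripper_width: 0.591
gripper_force: 30.0
```

```bash
python3 - <<'E'
from p import *
w,s=grab("wrist","w11");c,_=grab("scene","s11");print(s["tcp_pos"],s["wrist_force"])
P=s["tcp_pos"]+[0,0,.015]
for th in(20,30,40):
    t=np.radians(th);x=np.cos(t)*F-np.sin(t)*Z
    print(proj(c,[P+.116*x,P+.056*x,P-.034*x]).round(1).tolist())
cmap(c["frame"],322,100,368,190,2)
E
```

```text
[0.4601 0.2387 0.1757] [-3.1439 -0.5232 -0.1813]
[[344.8, 175.8], [341.6, 158.1], [336.9, 132.5]]
[[343.3, 177.8], [340.8, 159.2], [337.3, 131.8]]
[[341.6, 178.7], [340.1, 159.7], [337.8, 131.3]]
100 ###+...............####
102 ###+...............####
104 ###+..............+####
106 .##+..............#####
108 ..+..............+#####
110 ..........g.....+#####+
112 ..........b.....####+..
114 ....g..................
116 ...............oooo++..
118 ........g......oooo++..
120 .......................
122 ....g..................
124 .......................
126 ..............o........
128 ..o.o+o.oooo...........
130 .......+++++...........
132 .+.....++++++++........
134 .+.....++++#+..........
136 ......+#####+..........
138 ......+#####+..........
140 .....+######+..........
142 .....+######+..........
144 ...b.+#######..........
146 .....+#######+.........
148 .....+#######+.........
150 .....+#######+.........
152 .....+#######+.........
154 .....++#######.........
156 .....++#######.........
158 .....+########.........
160 ......+#######.........
162 ...bbb++#####+.........
164 ..bbbbb+#####..........
166 ...bbbbb+###+..........
168 ...bbbb.+####..........
170 ...o.+..+####..........
172 ...oooo.+####..........
174 ..+++++.+####..........
176 ...+##+..####+.........
178 ....+....+##+..........
180 ..........bbb..........
182 .........bbbb..........
184 .........bbbb..........
186 .........bbbb..........
188 .........bbbb..........
```

Emit:
step_arm:
  targets: "-0.23 0 -0.25 0;-0.23 0 -0.25 0;-0.23 0 -0.25 0;-0.25 0 -0.2 0;-0.25 0 -0.2 0;-0.25 0 -0.2 0;0 0 0 0"

```text
time_s: 20.95
tcp_pos: [0.475, 0.2373, 0.189]
ee_rot: [[-0.994, 0.108, 0.001], [0.108, 0.994, 0.0], [-0.001, 0.001, -1.0]]
wrist_force: [-2.2, -0.8, -0.9]
gripper_width: 0.59
gripper_force: 30.0
```

Emit:
step_arm:
  targets: "-0.25 0 -0.15 0;-0.25 0 -0.12 0;-0.25 0 -0.1 0;-0.25 0 -0.1 0;-0.25 0 -0.05 0;-0.25 0 -0.05 0;-0.25 0 0 0;-0.2 0 0 0;0 0 0 0"

```text
time_s: 21.7
tcp_pos: [0.494, 0.235, 0.1941]
ee_rot: [[-0.994, 0.108, 0.0], [0.108, 0.994, -0.0], [-0.0, -0.0, -1.0]]
wrist_force: [-1.5, 1.0, -2.2]
gripper_width: 0.59
gripper_force: 30.0
```

```bash
python3 - <<'E'
from p import *
w,s=grab("wrist","w12");c,_=grab("scene","s12");print(s["tcp_pos"],s["wrist_force"],tcp(15,.02,.0026),tcp(5,.03,-.0003))
a=cv2.resize(c["frame"][100:200,300:400],(400,400),interpolation=cv2.INTER_CUBIC)
b=cv2.resize(w["frame"][60:310,110:400],(400,345))
cv2.imwrite("pics/v12.png",np.hstack([a,cv2.copyMakeBorder(b,0,55,0,0,0)]))
E
```

```text
[0.494  0.235  0.1941] [-1.5169  1.0363 -2.2445] [0.4932 0.2352 0.1952] [0.514  0.2329 0.1979]
```

View pics/v12.png

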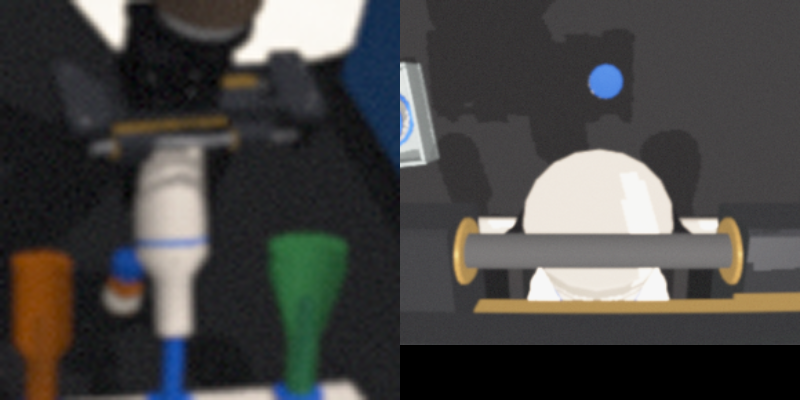

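The bottle has pivoted: neck (174,300) is in line over the blue peg, with its base facing the wrist camera. I align further and slide down.

Emit:
step_arm:
  targets: "-0.25 0 -0.1 0;-0.25 0 -0.1 0;-0.25 0 -0.1 0;-0.25 0 -0.05 0;-0.25 0 0 0;-0.25 0 0 0;-0.25 0 0 0;-0.25 0 0 0;0 0 0 0"

```text
time_s: 22.55
tcp_pos: [0.514, 0.2329, 0.1976]
ee_rot: [[-0.994, 0.108, 0.0], [0.108, 0.994, -0.0], [-0.0, -0.0, -1.0]]
wrist_force: [-1.7, 0.1, -0.9]
gripper_width: 0.594
gripper_force: 30.0
```

```bash
python3 - <<'E'
from p import *
w,s=grab("wrist","w13");print(s["tcp_pos"],s["wrist_force"])
for dl,u in((5,.03),(2,.04),(0,.05),(0,.082)): print(dl,u,go(s,tcp(dl,u,-.001)))
P=s["tcp_pos"]+[0,0,.015]
h=cv2.cvtColor(w["frame"],cv2.COLOR_BGR2HSV)
for th in(45,55,65):
    t=np.radians(th);x=np.cos(t)*F-np.sin(t)*Z;y=np.cross(Z,x);y/=np.linalg.norm(y);v=np.cross(x,y)
    print(th,[proj(w,[P-.034*x+.026*k*v],s).round(0).tolist() for k in(-1,0,1)])
cmap(w["frame"],190,100,330,260,4)
E
```

```text
[0.514  0.2329 0.1976] [-1.7003  0.0743 -0.9236]
5 0.03 [-0.07  0.01 -0.07]
2 0.04 [-0.92  0.01  0.61]
0 0.05 [-1.58  0.01  1.4 ]
0 0.082 [-2.93  0.01  4.3 ]
45 [[[253.0, 169.0]], [[253.0, 213.0]], [[253.0, 268.0]]]
55 [[[253.0, 175.0]], [[253.0, 225.0]], [[253.0, 283.0]]]
65 [[[253.0, 183.0]], [[253.0, 238.0]], [[253.0, 296.0]]]
100 ..............+bbbbbb..............
104 ..............+bbbbbb..............
108 ...............#bbbb...............
112 ...............+###+...............
116 ...................................
120 ...................................
124 ...................................
128 ...................................
132 ...................................
136 ...................................
140 ...................................
144 ...................................
148 ...................................
152 ...................................
156 ...................................
160 ...................................
164 ...................................
168 ...................................
172 ................+..................
176 ...........+#########+.............
180 .........+#############............
184 .......+#################..........
188 .......###################.........
192 ......#####################........
196 .....#######################.......
200 ....########################+......
204 ###################################
208 ###################################
212 #############################+#####
216 ##.###########################+####
220 #+.###########################.####
224 #.+###########################..###
228 ..+###########################...##
232 +++++++++++++++++++++++++++++++++++
236 +++++++++++++++++++++++++++++++++++
240 +++++++++++++++++++++++++++++++++++
244 +++++++++++++++++++++++++++++++++++
248 +++++++++++++++++++++++++++++++++++
252 +++++++++++++++++++++++++++++++++++
256 ....########################+......
```

Emit:
step_arm:
  targets: "-0.25 0 0.05 0;-0.25 0 0.1 0;-0.25 0 0.15 0;-0.25 0 0.2 0;-0.25 0 0.25 0;-0.25 0 0.3 0;-0.2 0 0.35 0;0 0 0 0"

```text
time_s: 23.27
tcp_pos: [0.5305, 0.2309, 0.1826]
ee_rot: [[-0.994, 0.108, -0.001], [0.108, 0.994, -0.001], [0.001, -0.001, -1.0]]
wrist_force: [-1.9, 0.2, -2.3]
gripper_width: 0.593
gripper_force: 30.0
```

```bash
python3 - <<'E'
from p import *
w,s=grab("wrist","w14");print(s["tcp_pos"],s["wrist_force"])
for dl,u in((0,.05),(0,.082)): print(dl,u,go(s,tcp(dl,u,-.001)))
P=s["tcp_pos"]+[0,0,.015]
for th in(50,55,60,65):
    t=np.radians(th);x=np.cos(t)*F-np.sin(t)*Z;y=np.cross(Z,x);y/=np.linalg.norm(y);v=np.cross(x,y)
    print(th,[proj(w,[P-.034*x+.026*k*v],s).round(0).tolist() for k in(-1,)])
cmap(w["frame"],240,150,264,200,2)
E
```

```text
[0.5305 0.2309 0.1826] [-1.8664  0.2274 -2.2933]
0 0.05 [ 0.08  0.02 -0.09]
0 0.082 [-1.27  0.02  2.81]
50 [[[253.0, 171.0]]]
55 [[[253.0, 175.0]]]
60 [[[253.0, 178.0]]]
65 [[[253.0, 183.0]]]
150 ............
152 ............
154 ............
156 ............
158 ............
160 ............
162 ............
164 ............
166 ............
168 ............
170 ............
172 ............
174 ............
176 ...++####+++
178 ############
180 ############
182 ############
184 ############
186 ############
188 ############
190 ############
192 ############
194 ############
196 ############
198 ############
```

Emit:
step_arm:
  targets: "-0.2 0 0.28 0;-0.2 0 0.28 0;-0.15 0 0.28 0;-0.15 0 0.28 0;-0.15 0 0.28 0;-0.12 0 0.28 0;-0.12 0 0.28 0;-0.12 0 0.28 0;0 0 0 0"

```text
time_s: 24.07
tcp_pos: [0.5425, 0.2297, 0.1606]
ee_rot: [[-0.994, 0.108, -0.0], [0.108, 0.994, -0.0], [0.0, -0.0, -1.0]]
wrist_force: [-2.7, 0.8, -2.4]
gripper_width: 0.588
gripper_force: 30.0
```

```bash
python3 - <<'E'
from p import *
c,s=grab("scene","s15");print(s["tcp_pos"],s["wrist_force"],go(s,tcp(0,.082,-.001)))
a=np.array([-.42,.0457,.9063]);p1=np.array([.5909,.2246,.064])
print(proj(c,[p1,p1+.01*a]).round(1).tolist())
cmap(c["frame"],325,160,365,212)
E
```

```text
[0.5425 0.2297 0.1606] [-2.728   0.8263 -2.4476] [-0.06  0.01  0.6 ]
[[342.3, 199.6], [342.4, 196.8]]
160 ..............+++##########+............
161 ..bbbbbbb....+++###########+............
162 ...bbbbbb....++############+............
163 ..bbbbbbbb..+++#####+++++#++............
164 ..bbbbbbbb..++++++++++++++++............
165 ..bbbbbbb...+++++++#######++............
166 .bbbbbbbb...++++++#########+............
167 ..bbbbbbb...++++###########+............
168 ...bbbbbb..++++############+............
169 ....bbbbb..+++#############+............
170 ..oo..+....+++#############+............
171 ..oooooooo++++#############+............
172 ..+ooooooo++++#############+............
173 .+++ooooo+++++#############+............
174 .+++++++#+++++#############+............
175 .+++#####+++++#############+............
176 ..++#####+++++#############+............
177 ...+++++++++++############++............
178 .....++...++++############++............
179 ..........+++++###########++............
180 ...........++++###########++............
181 ...........+++++##########+.............
182 ....
[... 641 characters left out ...]
#######+.................
197 .............++#######+......+++++++++++
198 ...........bb++########+++##############
199 ..++++++++++bb++########################
200 +##########+bbb+#####bb#################
201 ############bbbbbbbbbbb#################
202 #############bbbbbbbbbb#################
203 ###############bbbbbbb##################
204 ########################################
205 ########################################
206 ########################################
207 ########################################
208 ########################################
209 ########################################
210 ########################################
211 ########################################
```

Emit:
step_arm:
  targets: "-0.05 0 0.12 0;-0.05 0 0.12 0;-0.05 0 0.12 0;-0.05 0 0.12 0;0 0 0 0"

```text
time_s: 24.53
tcp_pos: [0.5444, 0.2296, 0.1564]
ee_rot: [[-0.994, 0.107, 0.0], [0.107, 0.994, 0.0], [-0.0, 0.0, -1.0]]
wrist_force: [-1.6, -0.0, -0.6]
gripper_width: 0.587
gripper_force: 30.0
```

Emit:
step_arm:
  targets: "-0.05 0 0.12 0;-0.05 0 0.12 0;0 0 0 0"

```text
time_s: 24.78
tcp_pos: [0.5455, 0.2295, 0.1551]
ee_rot: [[-0.994, 0.107, 0.001], [0.107, 0.994, 0.0], [-0.0, 0.0, -1.0]]
wrist_force: [-4.4, 0.2, 4.4]
gripper_width: 0.592
gripper_force: 30.0
```

Collar contact is felt. I release and retreat upward.

Emit:
step_arm:
  targets: "0 0 0 0;0 0 0 0;0 0 0 0;0 0 0 0;0 0 0 0;0 0 0 0"
  claw: 7.6

```text
time_s: 25.28
tcp_pos: [0.5456, 0.2295, 0.1541]
ee_rot: [[-0.994, 0.108, 0.0], [0.108, 0.994, 0.0], [-0.0, 0.0, -1.0]]
wrist_force: [-0.0, -0.5, -0.4]
gripper_width: 0.862
gripper_force: 0.0
```

Emit:
step_arm:
  targets: "0 0 -0.5 0;0 0 -1 0;0 0 -2 0;0 0 -2 0;0 0 -2 0;0 0 -2 0;0 0 -2 0;0 0 -2 0;0 0 -1 0;0 0 0 0"

```text
time_s: 26.12
tcp_pos: [0.5465, 0.23, 0.3029]
ee_rot: [[-0.994, 0.107, 0.006], [0.107, 0.994, 0.004], [-0.006, 0.004, -1.0]]
wrist_force: [0.5, 0.1, -0.2]
gripper_width: 0.869
gripper_force: 0.0
```

Emit:
step_arm:
  targets: "2 -2 0 0;2 -3 0 0;2 -3 0 0;2 -3 0 0;2 -3 0 0;2 -3 0 0;2 -3 0 0;1 -2 0 0;1 -2 0 0;0 0 0 0;0 0 0 0"

```text
time_s: 27.03
tcp_pos: [0.3597, 0.0074, 0.2987]
ee_rot: [[-0.994, 0.109, -0.0], [0.109, 0.994, 0.0], [0.0, 0.0, -1.0]]
wrist_force: [-0.3, -0.2, 0.3]
gripper_width: 0.873
gripper_force: 0.0
```

```bash
python3 - <<'E'
from p import *
t,_=grab("top","t20");c,s=grab("scene","s20");print(s["tcp_pos"],s["wrist_force"],s["time_s"])
a=np.array([-.42,.0457,.9063]);p1=np.array([.5909,.2246,.064])
print("pred scene collar,band(.060 from mouth),base",proj(c,[p1,p1+.06*a,p1+.15*a]).round(1).tolist())
print("pred top collar, base",proj(t,[p1,p1+.15*a]).round(1).tolist())
cmap(c["frame"],322,130,366,210,2);print();cmap(t["frame"],130,110,190,180,2)
print("coil top pred",proj(t,[[.433,-.0514,.03],[.433,-.0514,.062]]).round(1).tolist());cmap(t["frame"],245,180,292,228,2)
E
```

```text
[0.3603 0.0079 0.2987] [0.8493 1.0083 0.5463] 27.0833
pred scene collar,band(.060 from mouth),base [[342.3, 199.6], [343.0, 182.2], [344.2, 155.0]]
pred top collar, base [[166.2, 145.2], [149.7, 163.0]]
130 ......................
132 ......................
134 ......................
136 ......................
138 ......................
140 ......................
142 ......................
144 ......................
146 ......................
148 ......................
150 ......................
152 .......+#####++.......
154 ......+########.......
156 .......+#######.......
158 .......+#######.......
160 .....b.+#######.......
162 ...bbb++#######.......
164 ...bbbb+#######.......
166 ...bbbb+#######.......
168 ...bbbb+#######.......
170 ...o.b++#######.......
172 ...ooo++#######.......
174 ..++++++#######.......
176 ...+##++#######.......
178 ....+..++######.......
180 .......++######.......
182 .......+#######.......
184 .......++#####+.......
186 ........+####+........
188 .........+###.........
190 ..g......+###.........
192 .........+###.........
194 ....b....####.........
196 ..
[... 1451 characters left out ...]
.6]]
180 ........................
182 ........................
184 ........................
186 ........................
188 ++++++++++++++++...+....
190 +++.+.....+++++++++++...
192 ++++#++++++++++++++++...
194 #####+####ooooo####++...
196 #####+##oooooooo###++...
198 b####+##ooooooooo##++...
200 b+###+#ooooooooooo#++...
202 bb###+#ooooooooooo#++...
204 bb+##+#ooooooooooo+++...
206 bb+##+#ooooooooooo++....
208 bb+##+#oooooooooo##++...
210 b++##+##ooooooooo##++...
212 ++###+##oooooooo###++...
214 ++###+####oooo##+##+....
216 #####+#########+###+....
218 #####+#############++...
220 ++++#+++++++###++++++...
222 .....b.......b..........
224 ........................
226 +++.....................
```

The bottle hangs with its mouth at the collar (scene row 201). The coil is centred on the disc (269,204, against a predicted 269,205). I hand the job in.

```bash
python3 -c "
from station import r
print(r.finish_job())"
```

```text
the job is handed in; nothing more can be done
None
```

The coil stands flat on the yellow disc, about 3 mm off centre or less, and the white bottle hangs upside down on the middle peg with its mouth at the collar; I handed the job in at about 27 s, and the hand-in call returned no verdict.

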